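# Gather the dropper bottles into the carrying tray

### The job

Gather the three dropper bottles (the ones with a squeeze bulb on top) into the orange carrying tray: stand each one upright on the floor of the grey holder of its own size, the large bottle in the large holder, the medium in the medium and the small in the small. Set them down gently, never drop or topple them. The look-alike bottles with flat screw caps do not belong in the tray: leave them standing where they are.

Things in the scene. Friction and masses are not known exactly. Their poses are not given: they have to be found in the camera images.
- dropper_large: the large dropper bottle, loose, standing: amber glass cylinder 54 mm in diameter with straight sides up to 62 mm, paper label, shoulder up to 72 mm, then a white collar 28 mm wide and 14 mm tall and on it a slender white squeeze bulb; 112 mm tall in all. Rigid. Origin: centre of its underside, z up along its axis; yaw is meaningless.
- dropper_medium: the medium dropper bottle, loose, standing: amber glass cylinder 42 mm in diameter with straight sides up to 54 mm, paper label, shoulder up to 62 mm, then a white collar 24 mm wide and 13 mm tall and on it a slender white squeeze bulb; 99 mm tall in all. Rigid. Origin: centre of its underside, z up along its axis; yaw is meaningless.
- dropper_small: the small dropper bottle, loose, standing: amber glass cylinder 32 mm in diameter with straight sides up to 48 mm, paper label, shoulder up to 54 mm, then a white collar 20 mm wide and 12 mm tall and on it a slender white squeeze bulb; 88 mm tall in all. Rigid. Origin: centre of its underside, z up along its axis; yaw is meaningless.
- screwcap_large: a look-alike that stays where it stands, loose: the same amber glass body as the large dropper bottle (54 mm in diameter, shoulder up to 72 mm) but closed by a plain flat white screw cap 36 mm wide, no bulb; 90 mm tall in all. Origin: centre of its underside, z up.
- screwcap_medium: a look-alike that stays where it stands, loose: the same amber glass body as the medium dropper bottle (42 mm in diameter, shoulder up to 62 mm) but closed by a plain flat white screw cap 32 mm wide, no bulb; 80 mm tall in all. Origin: centre of its underside, z up.
- screwcap_small: a look-alike that stays where it stands, loose: the same amber glass body as the small dropper bottle (32 mm in diameter, shoulder up to 54 mm) but closed by a plain flat white screw cap 28 mm wide, no bulb; 72 mm tall in all. Origin: centre of its underside, z up.
- holder_large: the large square grey plastic holder for the large dropper bottle, open at the top, fixed in the tray: 76 mm square outside, 70 mm square inside (walls 3 mm), 22 mm tall, inner floor 3 mm above its origin. Origin: centre of its underside, 4 mm above the bench; sides parallel to the tray's. The holders stand 84 mm apart in any order.
- holder_medium: the medium square grey plastic holder for the medium dropper bottle, open at the top, fixed in the tray: 64 mm square outside, 58 mm square inside (walls 3 mm), 22 mm tall, inner floor 3 mm above its origin. Origin: centre of its underside, 4 mm above the bench; sides parallel to the tray's. The holders stand 84 mm apart in any order.
- holder_small: the small square grey plastic holder for the small dropper bottle, open at the top, fixed in the tray: 54 mm square outside, 48 mm square inside (walls 3 mm), 22 mm tall, inner floor 3 mm above its origin. Origin: centre of its underside, 4 mm above the bench; sides parallel to the tray's. The holders stand 84 mm apart in any order.
- tray: orange plastic carrying tray, fixed to the bench on the robot's left or right: 258 mm long (its x; 292 over the end lugs) by 92 mm wide (its y), walls 20 mm tall, floor 4 mm thick; the three holders stand in a row along its x. Origin: centre of its underside. A balance 59 mm tall stands on the other side; a stopper and a glass dish, under 27 mm tall, lie among the bottles.

How it is judged:
By the outcome, as a careful person would: the job done as asked, in the order asked, and still so for the second after the job is handed in, with the robot touching nothing.
It also fails if it takes over 102 s, if anything falls off the work surface, if the arm or the gripper's body presses on something with over 40 N, if the wrist force passes 120 N, or if a joint passes its speed limit or range.

### The arm

A 7-joint arm with a two-finger parallel gripper is mounted at the origin on the work surface. World frame = base frame: x ahead of the robot, y to its left, z up, the work surface at z = 0. Lengths are in m, angles in degrees, forces in N, time in s.
With the tool pointing down it reaches from about 0.35 to 0.9 m from the base axis. Payload 19.9 kg.
Tool frame: the origin (TCP) lies on the centre line of the jaws, within the pads' length; the fingertips stand 14 mm ahead of it and the grasp point (between the pads) lies 5 mm behind it (robot.tips_ahead is the distance from the TCP to the fingertips, in m); z points along the fingers, y is the line along which they close (so a half turn about z gives the same grasp; the last joint's range is limited). The gripper opens to 94 mm and grips with 3 to 60 N. Pads are 16 mm wide; open, the fingers measure 119 mm over their backs; the gripper's body (75 mm by 177 mm) begins 78 mm behind the grasp point.
Start: joints at [-79.211, 23.915, -0.59, 92.452, 0.269, 63.638, -3.037], TCP at [0.142, 0.609, 0.219] pointing down, gripper open.
Joint ranges: [-161.28, 161.28], [-22.2, 115.67], [-73.04, 71.86], [3.21, 147.25], [-68.34, 248.33], [10.77, 114.83], [-161.83, 161.83]. Speed limits (degrees/s): [108.29, 108.29, 136.94, 136.94, 172.46, 172.46, 172.46].

### API

Orientations are given as a 3x3 rotation matrix whose columns are the frame's x, y, z axes.
In Python, from rig import robot gives the robot as it stands. The module is installed in compiled form; this text tells all that it offers.
- The arm moves only by the shell command python3 -m handwheel 'ROWS'. ROWS is JSON, a list of rows, each a list of 5 numbers: the gripper's target within -1 to 1 (fully open at 1, half-way at 0, shut at -1), then the shift along the tool's x, y, z in cm, then the turn about the tool's z in rad. A call has 1 to 12 rows; each row shifts and turns the commanded pose from where the row before left it, along the tool's axes as they then stand; what a row does not reach is not made up. A row lasts 1/10 s, in which the tool goes at most 50 mm and 8.59 degrees, less where a joint would pass 70% of its speed; a pose out of reach is approached as far as the arm can. A call with a gripper value outside its range is refused whole. The fingers move at their own pace and stop on an object; the grip force is fixed at half the most. Time passes only in rows, so rows that do not move let the fingers close. It gives the time, the measured TCP pose, the force, the opening and the grip force at its end, in the units of the state.
- robot.sense(): the state, without advancing time (a new reading comes with each control period).
- robot.snapshot(name): name is "side" or "top"; returns (picture, depth): 480x640x3 uint8, red, green, blue; 480x640 float32, m along the optical axis (not along the pixel's ray), 0 where there is no reading.
- robot.calibration(name): a dict with "mtx" (3x3 intrinsics, pixels), "k1" (the pictures are not rectified: a ray, as slopes to the right and down, at radius r is drawn at 1 + k1 r^2 times it, then the intrinsics apply), "T" (4x4, takes a point from camera to world coordinates). Camera axes: x right, y up, looking along -z (the intrinsics and any distortion apply to the point x, -y, -z); pixel columns grow to the right and rows downward; lengths in m; the calibration is good to about 2 mm. A picture is of the moment at which its call begins. calibration takes no time and is no camera call.
- robot.close_job(): hands the job in; it is judged then, once.
The state is a dict: "clock": time; "joints": joint angles; "dq": joint speeds; "joint_efforts": joint torques, N m; "position": TCP position; "tcp_rot": TCP orientation; "ft_force": force on the tool from outside, world axes, zero at the start; "wrist_torque": the same for the moment, N m; "opening": opening from 0.0 (shut) to 1.0 (fully open); "grip_force": force on a finger pad.
Only numpy, scipy, OpenCV 4.12 (cv2) and the standard library are available. Lean on these libraries where they do the work, as an engineer would, in place of code of your own. Each camera call takes 0.05 s, during which the arm holds its last target. There are 200 camera calls.

## Working session

There is one attempt and no reset: what is moved stays moved. The work goes in short steps, Python scripts to look and compute and a shell command to move; the robot and the scene stay as the last step left them, time stands still between calls to the robot, and variables do not carry over. Pictures are saved under pics/ and viewed, at most 14 in all, crops included, and the job is handed in when it is done.

```bash
mkdir -p pics; cat > h.py <<'E'
import numpy as np, cv2
from rig import robot
def pts(name, d):
    c=robot.calibration(name); M=np.array(c["mtx"]); k=c["k1"]; T=np.array(c["T"])
    v,u=np.mgrid[0:480,0:640].astype(np.float32)
    p=cv2.undistortPoints(np.stack([u,v],-1).reshape(-1,1,2),M,np.array([k,0,0,0.])).reshape(480,640,2)
    P=np.stack([p[...,0]*d,-p[...,1]*d,-d],-1)
    return P@T[:3,:3].T+T[:3,3]
def ray(name,uv,z):
    c=robot.calibration(name); M=np.array(c["mtx"]); T=np.array(c["T"])
    p=cv2.undistortPoints(np.array(uv,float).reshape(-1,1,2),M,np.array([c["k1"],0,0,0.])).reshape(-1,2)
    D=np.c_[p[:,0],-p[:,1],-np.ones(len(p))]@T[:3,:3].T
    return T[:3,3]+D*((z-T[2,3])/D[:,2])[:,None]
def shot(name,tag):
    im,d=robot.snapshot(name); cv2.imwrite(f"pics/{tag}.png",im[...,::-1]); np.savez(f"{tag}.npz",im=im,d=d); return im,d
E
python3 - <<'E'
from h import *
for n in("top","side"):
    shot(n,n+"0"); print(np.array(robot.calibration(n)["T"]).round(3))
s=robot.sense(); print(s["clock"],s["position"],s["tcp_rot"],s["opening"])
E
```

```text
[[-0.02   0.992 -0.124  0.436]
 [-1.    -0.023 -0.021 -0.031]
 [-0.023  0.123  0.992  0.985]
 [ 0.     0.     0.     1.   ]]
[[-0.957  0.198 -0.212  0.361]
 [-0.289 -0.596  0.749  0.706]
 [ 0.021  0.778  0.628  0.661]
 [ 0.     0.     0.     1.   ]]
0.1 [0.14232943 0.60824309 0.21889452] [[-9.73712720e-01  2.27779541e-01 -1.37423543e-04]
 [ 2.27779554e-01  9.73712115e-01 -1.09219317e-03]
 [-1.14968291e-04 -1.09478466e-03 -9.99999394e-01]] 0.999617037125072
```

View pics/top0.png

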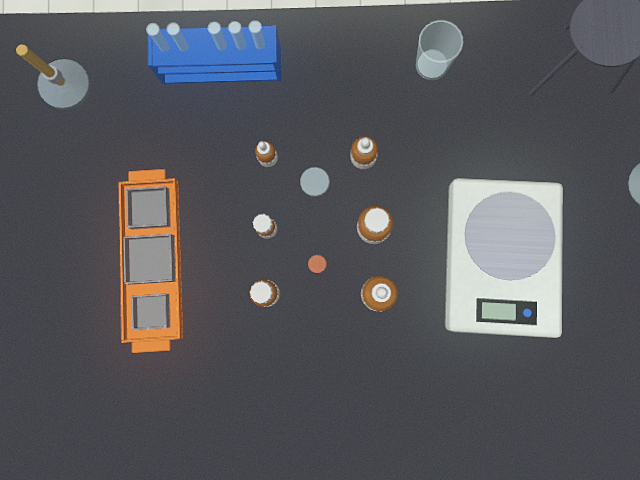

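View pics/side0.png

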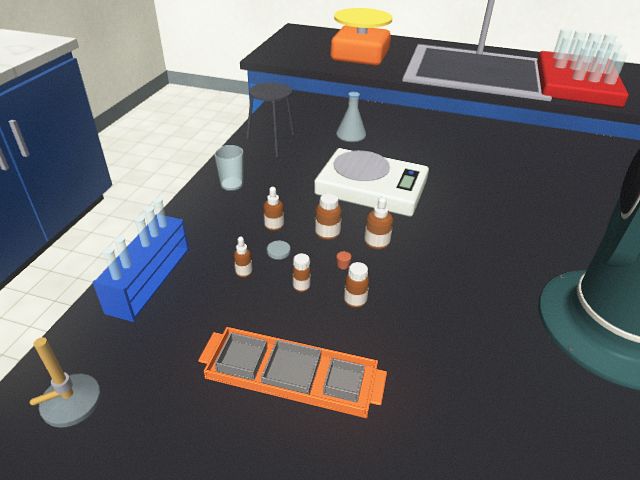

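The top view shows the small dropper at (265,152), the medium at (364,150) and the large at (380,293). The tray holders are medium (149,208), large (150,260) and small (151,311). In the side view the droppers are at (243,255), (273,208) and (379,222).

```bash
cat > m.py <<'E'
from h import *
from scipy.optimize import least_squares
C={}
for n in("top","side"):
    f=np.load(n+"0.npz"); C[n]=(f["im"],pts(n,f["d"]))
seeds={"top":dict(dl=(380,293),dm=(364,150),ds=(265,152),sl=(376,222),sm=(264,293),ss=(264,225)),}
H=dict(dl=(.112,.027,.062),dm=(.099,.021,.054),ds=(.088,.016,.048),sl=(.09,.027,.062),sm=(.08,.021,.054),ss=(.072,.016,.048))
for k,uv in seeds["top"].items():
    h,r,zs=H[k]; c=ray("top",[uv],h-.01)[0,:2]; out=[k]
    for n in("top","side","both"):
        Q=[]
        for m in (("top","side") if n=="both" else (n,)):
            P=C[m][1].reshape(-1,3); Q.append(P[(np.linalg.norm(P[:,:2]-c,axis=1)<.05)&(P[:,2]>.012)&(P[:,2]<zs-.003)])
        Q=np.concatenate(Q)
        s=least_squares(lambda p:np.linalg.norm(Q[:,:2]-p,axis=1)-r,c,loss="soft_l1",f_scale=.002)
        out+=[n,len(Q),s.x.round(4),round(float(np.median(abs(s.fun))),4)]
    print(*out)
for n in("top","side"):
    im,P=C[n]; hsv=cv2.cvtColor(im,cv2.COLOR_RGB2HSV)
    tr=(P[...,1]>.2)&(P[...,1]<.5)&(P[...,0]>.2)&(P[...,0]<.75)&(P[...,2]<.04)
    o=tr&(hsv[...,0]<20)&(hsv[...,1]>150)&(P[...,2]>.012)
    print(n,"tray",cv2.minAreaRect(P[o][:,:2].astype(np.float32)*1000))
    g=(tr&(hsv[...,1]<60)&(hsv[...,2]>75)).astype(np.uint8)
    N,L,S,_=cv2.connectedComponentsWithStats(g)
    for i in range(1,N):
        if S[i,4]>300:
            q=P[L==i]; print(S[i],cv2.minAreaRect(q[:,:2].astype(np.float32)*1000),np.percentile(q[:,2],[2,50,98]).round(4))
E
python3 m.py
```

```text
dl top 55 [ 0.4581 -0.0947] 0.0002 side 476 [ 0.4565 -0.0967] 0.0008 both 531 [ 0.4566 -0.0965] 0.0008
dm top 156 [ 0.6844 -0.0777] 0.0003 side 286 [ 0.6828 -0.08  ] 0.0007 both 442 [ 0.6836 -0.0794] 0.0009
ds top 114 [0.6871 0.0804] 0.0003 side 223 [0.686  0.0782] 0.0007 both 337 [0.6867 0.0789] 0.0008
sl top 135 [ 0.5661 -0.0911] 0.0002 side 450 [ 0.5645 -0.0934] 0.0008 both 585 [ 0.5649 -0.093 ] 0.0009
sm top 78 [0.4625 0.0844] 0.0002 side 362 [0.4612 0.0824] 0.0006 both 440 [0.4615 0.0828] 0.0008
ss top 73 [0.568  0.0828] 0.0002 side 231 [0.5667 0.0807] 0.0006 both 304 [0.5673 0.0812] 0.0008
top tray ((522.119384765625, 270.2025146484375), (293.20538330078125, 94.23009490966797), 2.4560413360595703)
[    0   123   197   349 34761] ((474.99945068359375, 349.99945068359375), (299.99432373046875, 549.9866333007812), 89.99763488769531) [-0.0033  0.0004  0.0041]
[ 126  186   44   43 1637] ((607.2665405273438, 273.92529296875), (69.72239685058594, 66.37342071533203), 2.607180118560791) [0.0041 0.0085 0.0286]
[ 124  234   51   50 2368] ((521.4542846679688, 270.192626953125), (75.53388214111328, 77.70563507080078), 2.245908737182617) [0.004  0.0083 0.028 ]
[ 132  294   38   36 1256] ((437.729736328125, 266.0052490234375), (53.446136474609375, 55.362022399902344), 2.238558769226074) [0.004  0.0088 0.0285]
side tray ((520.4591064453125, 270.26678466796875), (292.1026916503906, 94.64209747314453), 2.135624647140503)
[ 215  333   51   47 1512] ((603.8316650390625, 273.4822692871094), (63.67435073852539, 65.75586700439453), 2.3729355335235596) [0.0041 0.0077 0.0263]
[ 261  340   60   54 2127] ((519.8751220703125, 270.6845703125), (75.62190246582031, 77.657958984375), 2.0073699951171875) [0.0042 0.0071 0.0262]
[ 323  358   41   44 1288] ((436.4425964355469, 266.5086364746094), (53.02290344238281, 56.362144470214844), 2.1612823009490967) [0.004  0.0081 0.0261]
```

```bash
python3 -m handwheel '[[1,0,0,0,-0.115],[1,0,0,0,-0.115],[1,-3,-1.5,0,0],[1,-3,-1.5,0,0],[1,-3,-1.5,0,0],[1,-3,-1.5,0,0],[1,-3,-1.5,0,0],[1,-3,-1.5,0,0],[1,-3,-1.5,0,0],[1,-3,-1.5,0,0],[1,-3,-1.5,0,0],[1,-3,-1.5,0,0]]'
```

```text
clock: 1.3
position: [0.4434, 0.4577, 0.2192]
tcp_rot: [[-1.0, -0.0, -0.0], [-0.0, 1.0, -0.0], [0.0, -0.0, -1.0]]
ft_force: [0.3, 0.4, -0.4]
opening: 1.0
grip_force: 0.0
```

```bash
python3 -m handwheel '[[1,-1.4,-4,0,0],[1,0,-5,0,0],[1,0,-5,0,0],[1,0,-5,0,0],[1,0,-5,0,0],[1,0,-5,0,0],[1,0,-5,0,0],[1,0,-5,0,0],[1,0,-5,0,0],[1,0,-5,0,0],[1,0,-4,0,0],[1,0,-2,0,0]]'; python3 -m handwheel '[[1,0,0,0,0],[1,0,0,0,0]]'
```

```text
clock: 2.5
position: [0.4558, -0.0948, 0.2195]
tcp_rot: [[-1.0, 0.003, 0.0], [0.003, 1.0, -0.0], [-0.0, -0.0, -1.0]]
ft_force: [0.2, 0.7, 1.2]
opening: 0.999
grip_force: 0.0
clock: 2.7
position: [0.4564, -0.0912, 0.2193]
tcp_rot: [[-1.0, 0.0, -0.0], [0.0, 1.0, 0.0], [0.0, 0.0, -1.0]]
ft_force: [0.4, 0.2, -0.2]
opening: 1.0
grip_force: 0.0
```

```bash
python3 -m handwheel '[[1,0,-0.5,2,0],[1,0,0,3,0],[1,0,0,3,0],[1,0,0,3,0],[1,0,0,2.5,0],[1,0,0,2,0],[1,0,0,1.3,0],[1,0,0,0.5,0],[1,0,0,0,0],[1,0,0,0,0]]'; python3 - <<'E'
from h import *
shot("side","s1")
E
```

```text
clock: 3.7
position: [0.457, -0.0963, 0.0472]
tcp_rot: [[-1.0, -0.0, 0.001], [-0.0, 1.0, 0.0], [-0.001, 0.0, -1.0]]
ft_force: [0.4, -0.3, -0.1]
opening: 1.0
grip_force: 0.0
```

View pics/s1.png

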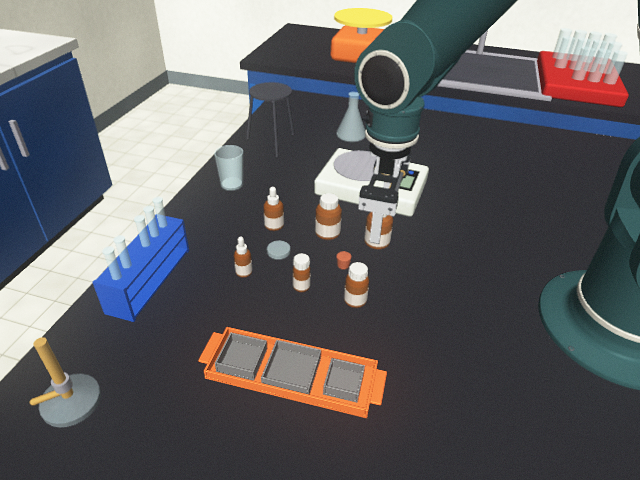

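The fingers straddle the large dropper at (379,225) and the other bottles are undisturbed. Next I close the gripper.

```bash
python3 -m handwheel '[[0.6,0,0,0,0],[0.4,0,0,0,0],[0.2,0,0,0,0],[0,0,0,0,0],[-0.2,0,0,0,0],[-0.2,0,0,0,0],[-0.2,0,0,0,0],[-0.2,0,0,0,0]]'; python3 -m handwheel '[[-1,0,0,0,0],[-1,0,0,0,0],[-1,0,0,0,0],[-1,0,0,0,0]]'
```

```text
clock: 4.55
position: [0.4565, -0.0963, 0.0465]
tcp_rot: [[-1.0, -0.0, -0.0], [-0.0, 1.0, 0.0], [0.0, 0.0, -1.0]]
ft_force: [-1.2, 0.7, 2.0]
opening: 0.57
grip_force: 30.0
clock: 4.95
position: [0.4565, -0.0963, 0.0465]
tcp_rot: [[-1.0, -0.0, 0.0], [-0.0, 1.0, 0.0], [-0.0, 0.0, -1.0]]
ft_force: [-0.1, 2.7, 3.5]
opening: 0.57
grip_force: 30.0
```

```bash
python3 -m handwheel '[[-1,0,0,-0.5,0],[-1,0,0,-1,0],[-1,0,0,-2,0],[-1,0,0,-3,0],[-1,0,0,-3,0],[-1,0,0,-3,0],[-1,0,0,-2.5,0],[-1,0,0,-1.5,0],[-1,0,0,-0.7,0],[-1,0,0,0,0]]'; python3 -m handwheel '[[-1,-0.5,1,0,0],[-1,-0.5,2,0,0],[-1,-0.5,3,0,0],[-1,-0.5,4,0,0],[-1,-0.5,4,0,0],[-1,-1,4.6,0,0],[-1,-1,5,0,0],[-1,-0.5,4,0,0],[-1,-0.5,4,0,0],[-1,-0.5,3,0,0],[-1,-0.5,1.5,0,0],[-1,0,0.5,0,0]]';  python3 -m handwheel '[[-1,0,0,0,0],[-1,0,0,0,0],[-1,0,0,0,0]]'; python3 - <<'E'
from h import *
shot("side","s2")
E
```

```text
clock: 5.95
position: [0.4567, -0.0965, 0.2193]
tcp_rot: [[-1.0, -0.0, 0.001], [-0.0, 1.0, -0.0], [-0.001, -0.0, -1.0]]
ft_force: [-0.8, -0.3, -2.3]
opening: 0.573
grip_force: 30.0
clock: 7.15
position: [0.5209, 0.2702, 0.2171]
tcp_rot: [[-1.0, -0.002, -0.002], [-0.002, 1.0, -0.001], [0.002, -0.001, -1.0]]
ft_force: [0.2, 0.4, -2.4]
opening: 0.569
grip_force: 30.0
clock: 7.45
position: [0.5214, 0.2674, 0.2186]
tcp_rot: [[-1.0, 0.001, 0.0], [0.001, 1.0, -0.0], [-0.0, -0.0, -1.0]]
ft_force: [0.4, 0.4, -1.8]
opening: 0.57
grip_force: 30.0
```

View pics/s2.png

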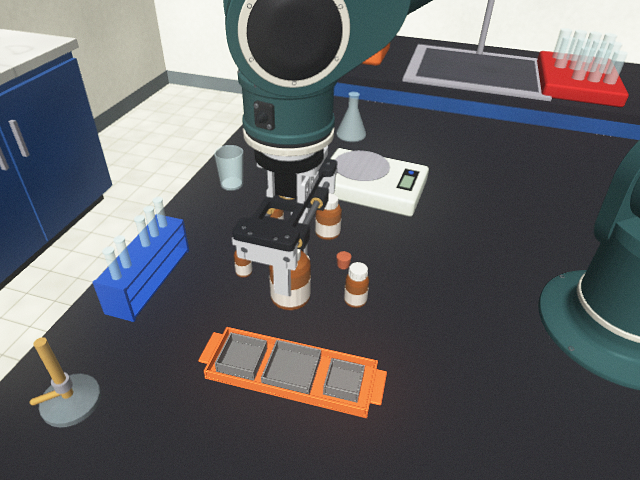

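The large bottle hangs upright at about (290,280), above the middle holder. I lower it.

```bash
python3 -m handwheel '[[-1,0,0.3,1,0],[-1,0,0,2,0],[-1,0,0,3,0],[-1,0,0,3,0],[-1,0,0,2.5,0],[-1,0,0,2,0],[-1,0,0,1,0],[-1,0,0,0.7,0],[-1,0,0,0.5,0],[-1,0,0,0.2,0],[-1,0,0,0,0],[-1,0,0,0,0]]'; python3 -m handwheel '[[-1,0,0,0.1,0],[-1,0,0,0.1,0],[-1,0,0,0.1,0],[-1,0,0,0.1,0],[-1,0,0,0,0],[-1,0,0,0,0],[-1,0,0,0,0]]'
```

```text
clock: 8.7
position: [0.5215, 0.2718, 0.06]
tcp_rot: [[-1.0, -0.0, 0.001], [-0.0, 1.0, 0.0], [-0.001, 0.0, -1.0]]
ft_force: [0.3, 0.1, -1.8]
opening: 0.575
grip_force: 30.0
clock: 9.4
position: [0.5213, 0.2716, 0.0555]
tcp_rot: [[-1.0, -0.0, 0.0], [-0.0, 1.0, -0.0], [-0.0, -0.0, -1.0]]
ft_force: [-0.1, 0.7, -1.7]
opening: 0.568
grip_force: 30.0
```

```bash
python3 -m handwheel '[[-1,0,0,0.1,0],[-1,0,0,0,0],[-1,0,0,0.05,0],[-1,0,0,0,0],[-1,0,0,0,0]]';python3 -m handwheel '[[-1,0,0,0.05,0],[-1,0,0,0,0],[-1,0,0,0,0]]'
```

```text
clock: 9.9
position: [0.5212, 0.2717, 0.0539]
tcp_rot: [[-1.0, -0.0, -0.0], [-0.0, 1.0, -0.0], [0.0, -0.0, -1.0]]
ft_force: [0.1, -0.0, -2.4]
opening: 0.567
grip_force: 30.0
clock: 10.2
position: [0.5213, 0.2716, 0.0536]
tcp_rot: [[-1.0, -0.0, 0.0], [-0.0, 1.0, -0.0], [-0.0, -0.0, -1.0]]
ft_force: [-0.3, 0.1, 1.2]
opening: 0.569
grip_force: 30.0
```

```bash
python3 -m handwheel '[[0.25,0,0,0,0],[0.25,0,0,0,0],[0.4,0,0,0,0],[0.6,0,0,0,0],[0.8,0,0,0,0],[1,0,0,0,0],[1,0,0,0,0],[1,0,0,0,0]]';python3 -m handwheel '[[1,0,0,-0.5,0],[1,0,0,-1,0],[1,0,0,-2,0],[1,0,0,-3,0],[1,0,0,-3,0],[1,0,0,-3,0],[1,0,0,-2.5,0],[1,0,0,-1.5,0],[1,0,0,0,0]]'; python3 -m handwheel '[[1,-1,-2,0,0],[1,-1.5,-3,0,0],[1,-1.5,-3.5,0,0],[1,-1.7,-3.5,0,0],[1,-1.5,-3.5,0,0],[1,-1.5,-3.5,0,0],[1,-1.5,-3.5,0,0],[1,-1.5,-3.5,0,0],[1,-1.5,-3.5,0,0],[1,-1.5,-3,0,0],[1,-1.5,-2,0,0],[1,0,-0.3,0,0]]';  python3 -m handwheel '[[1,0,0,0,0],[1,0,0,0,0]]'; python3 - <<'E'
from h import *
shot("side","s3")
E
```

```text
clock: 11.0
position: [0.5212, 0.2717, 0.0535]
tcp_rot: [[-1.0, -0.0, 0.0], [-0.0, 1.0, -0.0], [-0.0, -0.0, -1.0]]
ft_force: [-0.5, -1.3, 1.0]
opening: 1.002
grip_force: 0.0
clock: 11.9
position: [0.5221, 0.2721, 0.2214]
tcp_rot: [[-1.0, -0.0, 0.003], [-0.0, 1.0, 0.002], [-0.003, 0.002, -1.0]]
ft_force: [0.7, 0.5, 0.4]
opening: 1.001
grip_force: 0.0
clock: 13.1
position: [0.6837, -0.0797, 0.2174]
tcp_rot: [[-1.0, 0.003, -0.001], [0.003, 1.0, -0.001], [0.001, -0.001, -1.0]]
ft_force: [0.3, -0.2, 0.3]
opening: 1.001
grip_force: 0.0
clock: 13.3
position: [0.6829, -0.0752, 0.2181]
tcp_rot: [[-1.0, -0.001, -0.001], [-0.001, 1.0, 0.0], [0.001, 0.0, -1.0]]
ft_force: [0.7, 0.4, 0.4]
opening: 0.997
grip_force: 0.0
```

View pics/s3.png

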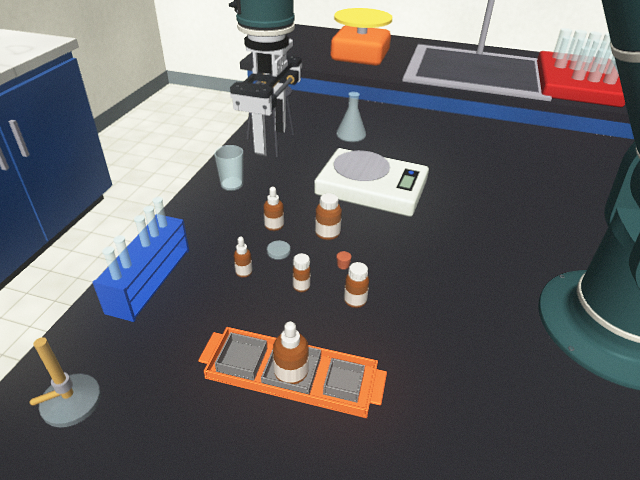

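The large dropper stands upright in the middle holder at (291,355). I descend on the medium one.

```bash
python3 -m handwheel '[[1,-0.1,-0.4,2,0],[1,0,0,3,0],[1,0,0,3,0],[1,0,0,3,0],[1,0,0,2.5,0],[1,0,0,2,0],[1,0,0,1.5,0],[1,0,0,0.7,0],[1,0,0,0,0],[1,0,0,0,0]]'; python3 -m handwheel '[[0.4,0,0,0,0],[0.2,0,0,0,0],[0,0,0,0,0],[-0.2,0,0,0,0],[-0.4,0,0,0,0],[-0.4,0,0,0,0],[-1,0,0,0,0],[-1,0,0,0,0],[-1,0,0,0,0],[-1,0,0,0,0]]'
```

```text
clock: 14.35
position: [0.6848, -0.0802, 0.0424]
tcp_rot: [[-1.0, -0.0, 0.001], [-0.0, 1.0, -0.0], [-0.001, -0.0, -1.0]]
ft_force: [-0.2, 0.1, -0.8]
opening: 1.0
grip_force: 0.0
clock: 15.35
position: [0.6844, -0.0802, 0.0415]
tcp_rot: [[-1.0, -0.0, 0.0], [-0.0, 1.0, -0.0], [-0.0, -0.0, -1.0]]
ft_force: [-0.2, 1.2, -0.1]
opening: 0.445
grip_force: 30.0
```

```bash
python3 -m handwheel '[[-1,0,0,-0.5,0],[-1,0,0,-1,0],[-1,0,0,-2,0],[-1,0,0,-3,0],[-1,0,0,-3,0],[-1,0,0,-3,0],[-1,0,0,-2.5,0],[-1,0,0,-1.5,0],[-1,0,0,-1,0],[-1,0,0,0,0]]'; python3 -m handwheel '[[-1,0.5,1,0,0],[-1,0.5,2,0,0],[-1,0.9,3,0,0],[-1,0.9,4,0,0],[-1,0.9,4,0,0],[-1,0.9,4.6,0,0],[-1,0.9,4,0,0],[-1,0.9,4,0,0],[-1,0.9,4,0,0],[-1,0.5,3,0,0],[-1,0,1.5,0,0],[-1,0,0.5,0,0]]';  python3 -m handwheel '[[-1,0,0,0,0],[-1,0,0,0,0],[-1,0,0,0,0]]'
```

```text
clock: 16.35
position: [0.6846, -0.0804, 0.2174]
tcp_rot: [[-1.0, -0.0, 0.001], [-0.0, 1.0, -0.0], [-0.001, -0.0, -1.0]]
ft_force: [-0.2, 0.5, -1.0]
opening: 0.444
grip_force: 30.0
clock: 17.55
position: [0.6053, 0.2773, 0.2154]
tcp_rot: [[-1.0, -0.002, -0.001], [-0.002, 1.0, -0.001], [0.001, -0.001, -1.0]]
ft_force: [0.4, -0.7, 0.4]
opening: 0.444
grip_force: 30.0
clock: 17.85
position: [0.6067, 0.274, 0.2165]
tcp_rot: [[-1.0, 0.002, 0.0], [0.002, 1.0, -0.001], [-0.0, -0.001, -1.0]]
ft_force: [-0.4, 0.2, -0.8]
opening: 0.441
grip_force: 30.0
```

```bash
python3 -m handwheel '[[-1,0.1,0,1,0],[-1,0,0,2,0],[-1,0,0,3,0],[-1,0,0,3,0],[-1,0,0,2.5,0],[-1,0,0,2,0],[-1,0,0,1,0],[-1,0,0,0.7,0],[-1,0,0,0.5,0],[-1,0,0,0.4,0],[-1,0,0,0,0],[-1,0,0,0,0]]'; python3 -m handwheel '[[-1,0,0,0.1,0],[-1,0,0,0.1,0],[-1,0,0,0.1,0],[-1,0,0,0.1,0],[-1,0,0,0,0],[-1,0,0,0,0],[-1,0,0,0,0]]'
```

```text
clock: 19.05
position: [0.6055, 0.2758, 0.056]
tcp_rot: [[-1.0, -0.0, 0.001], [-0.0, 1.0, 0.0], [-0.001, 0.0, -1.0]]
ft_force: [-0.1, -0.3, -0.7]
opening: 0.442
grip_force: 30.0
clock: 19.75
position: [0.6053, 0.2756, 0.0515]
tcp_rot: [[-1.0, -0.0, 0.0], [-0.0, 1.0, -0.0], [-0.0, -0.0, -1.0]]
ft_force: [0.0, 0.1, -2.1]
opening: 0.44
grip_force: 30.0
```

```bash
python3 -m handwheel '[[-1,0,0,0.1,0],[-1,0,0,0.1,0],[-1,0,0,0,0],[-1,0,0,0.05,0],[-1,0,0,0,0],[-1,0,0,0,0]]';python3 -m handwheel '[[-1,0,0,0.05,0],[-1,0,0,0,0],[-1,0,0,0,0]]'
```

```text
clock: 20.35
position: [0.6052, 0.2757, 0.049]
tcp_rot: [[-1.0, -0.0, 0.0], [-0.0, 1.0, -0.0], [-0.0, -0.0, -1.0]]
ft_force: [-1.2, 0.1, -0.8]
opening: 0.443
grip_force: 30.0
clock: 20.65
position: [0.6053, 0.2757, 0.0485]
tcp_rot: [[-1.0, -0.0, 0.0], [-0.0, 1.0, -0.0], [-0.0, -0.0, -1.0]]
ft_force: [0.4, -0.1, -0.1]
opening: 0.442
grip_force: 30.0
```

```bash
python3 -m handwheel '[[-1,0,0,0.05,0],[-1,0,0,0,0],[-1,0,0,0,0],[-1,0,0,0,0]]'
```

```text
clock: 21.05
position: [0.6053, 0.2757, 0.0485]
tcp_rot: [[-1.0, -0.0, 0.0], [-0.0, 1.0, 0.0], [-0.0, 0.0, -1.0]]
ft_force: [-2.4, -1.2, 6.6]
opening: 0.442
grip_force: 30.0
```

```bash
python3 -m handwheel '[[0,0,0,0,0],[0,0,0,0,0],[0.2,0,0,0,0],[0.4,0,0,0,0],[0.6,0,0,0,0],[0.8,0,0,0,0],[1,0,0,0,0],[1,0,0,0,0],[1,0,0,0,0]]';python3 -m handwheel '[[1,0,0,-0.5,0],[1,0,0,-1,0],[1,0,0,-2,0],[1,0,0,-3,0],[1,0,0,-3,0],[1,0,0,-3,0],[1,0,0,-2.5,0],[1,0,0,-1.5,0],[1,0,0,-0.5,0],[1,0,0,0,0]]'; python3 -m handwheel '[[1,-0.5,-1,0,0],[1,-1,-2,0,0],[1,-1,-2.5,0,0],[1,-1,-2.5,0,0],[1,-1,-2.5,0,0],[1,-1,-2.5,0,0],[1,-1,-2.5,0,0],[1,-1,-2.5,0,0],[1,-0.5,-1.5,0,0],[1,-0.2,-0.5,0,0],[1,0,0,0,0],[1,0,0,0,0]]'; python3 - <<'E'
from h import *
shot("side","s4")
E
```

```text
clock: 21.95
position: [0.6052, 0.2756, 0.048]
tcp_rot: [[-1.0, -0.0, 0.0], [-0.0, 1.0, -0.0], [-0.0, -0.0, -1.0]]
ft_force: [0.2, 0.2, -0.7]
opening: 0.996
grip_force: 0.0
clock: 22.95
position: [0.6052, 0.2757, 0.218]
tcp_rot: [[-1.0, -0.0, 0.0], [-0.0, 1.0, 0.0], [-0.0, 0.0, -1.0]]
ft_force: [-0.1, -0.1, -1.1]
opening: 1.003
grip_force: 0.0
clock: 24.15
position: [0.6869, 0.0771, 0.2177]
tcp_rot: [[-1.0, -0.002, -0.0], [-0.002, 1.0, 0.0], [0.0, 0.0, -1.0]]
ft_force: [-0.2, -0.4, 0.7]
opening: 0.999
grip_force: 0.0
```

View pics/s4.png

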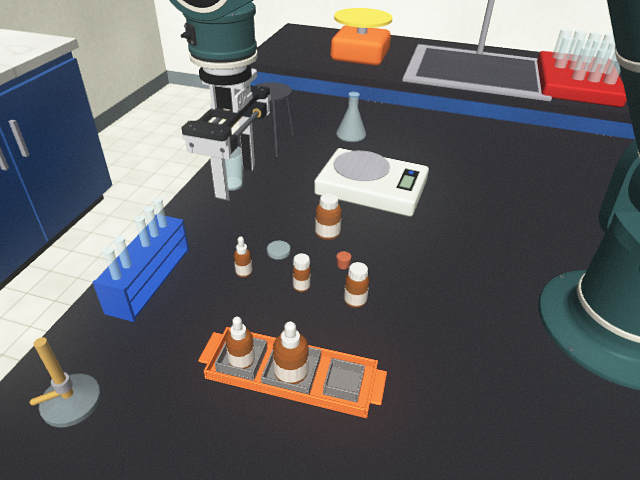

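The medium dropper stands in its holder at (240,345), and the small one is still at (243,255). Next I grasp the small one.

```bash
python3 -m handwheel '[[1,0,0.1,2,0],[1,0,0,3,0],[1,0,0,3,0],[1,0,0,3,0],[1,0,0,2.5,0],[1,0,0,2,0],[1,0,0,1.5,0],[1,0,0,0.9,0],[1,0,0,0,0],[1,0,0,0,0]]'; python3 -m handwheel '[[0.4,0,0,0,0],[0.2,0,0,0,0],[0,0,0,0,0],[-0.2,0,0,0,0],[-0.4,0,0,0,0],[-0.6,0,0,0,0],[-0.6,0,0,0,0],[-1,0,0,0,0],[-1,0,0,0,0],[-1,0,0,0,0],[-1,0,0,0,0]]'
```

```text
clock: 25.2
position: [0.6877, 0.0769, 0.0398]
tcp_rot: [[-1.0, -0.0, 0.001], [-0.0, 1.0, 0.0], [-0.001, 0.0, -1.0]]
ft_force: [-0.1, -0.3, -0.7]
opening: 0.997
grip_force: 0.0
clock: 26.3
position: [0.6873, 0.0767, 0.039]
tcp_rot: [[-1.0, -0.0, 0.0], [-0.0, 1.0, -0.0], [-0.0, -0.0, -1.0]]
ft_force: [-0.6, 0.9, 0.0]
opening: 0.338
grip_force: 30.0
```

```bash
python3 -m handwheel '[[-1,0,0,-0.5,0],[-1,0,0,-1,0],[-1,0,0,-2,0],[-1,0,0,-3,0],[-1,0,0,-3,0],[-1,0,0,-3,0],[-1,0,0,-2.5,0],[-1,0,0,-1.5,0],[-1,0,0,-1.2,0],[-1,0,0,0,0]]'; python3 -m handwheel '[[-1,1,0.8,0,0],[-1,2,1.5,0,0],[-1,3,2.3,0,0],[-1,3,2.3,0,0],[-1,3,2.3,0,0],[-1,3,2.3,0,0],[-1,3,2.3,0,0],[-1,3,2.3,0,0],[-1,2.5,1.8,0,0],[-1,1,0.8,0,0],[-1,0.5,0.4,0,0],[-1,0,0,0,0]]';  python3 -m handwheel '[[-1,0,0,0,0],[-1,0,0,0,0]]'
```

```text
clock: 27.3
position: [0.6877, 0.0767, 0.2173]
tcp_rot: [[-1.0, -0.0, 0.002], [-0.0, 1.0, 0.0], [-0.002, 0.0, -1.0]]
ft_force: [-0.0, -0.1, -0.8]
opening: 0.331
grip_force: 30.0
clock: 28.5
position: [0.4369, 0.2676, 0.2155]
tcp_rot: [[-1.0, -0.001, -0.0], [-0.001, 1.0, -0.0], [0.0, -0.0, -1.0]]
ft_force: [1.3, 0.3, -1.0]
opening: 0.333
grip_force: 30.0
clock: 28.7
position: [0.438, 0.2668, 0.2157]
tcp_rot: [[-1.0, 0.001, -0.0], [0.001, 1.0, -0.001], [0.0, -0.001, -1.0]]
ft_force: [1.1, 0.3, -0.9]
opening: 0.334
grip_force: 30.0
```

Target z is 0.046, so 17.0 cm down. I go 16.2 cm first.

```bash
python3 -m handwheel '[[-1,0.1,0,1,0],[-1,0,0,2,0],[-1,0,0,3,0],[-1,0,0,3,0],[-1,0,0,2.5,0],[-1,0,0,2,0],[-1,0,0,1,0],[-1,0,0,0.7,0],[-1,0,0,0.5,0],[-1,0,0,0.5,0],[-1,0,0,0,0],[-1,0,0,0,0]]'; python3 -m handwheel '[[-1,0,0,0.1,0],[-1,0,0,0.1,0],[-1,0,0,0.1,0],[-1,0,0,0.1,0],[-1,0,0,0.1,0],[-1,0,0,0,0],[-1,0,0,0,0],[-1,0,0,0,0]]'
```

```text
clock: 29.9
position: [0.4364, 0.2678, 0.0543]
tcp_rot: [[-1.0, -0.0, 0.0], [-0.0, 1.0, 0.0], [-0.0, 0.0, -1.0]]
ft_force: [0.1, 0.7, -0.8]
opening: 0.336
grip_force: 30.0
clock: 30.7
position: [0.4362, 0.2676, 0.049]
tcp_rot: [[-1.0, -0.0, 0.0], [-0.0, 1.0, -0.0], [-0.0, -0.0, -1.0]]
ft_force: [-0.8, -0.0, -0.6]
opening: 0.334
grip_force: 30.0
```

```bash
python3 -m handwheel '[[-1,0,0,0.1,0],[-1,0,0,0.1,0],[-1,0,0,0.05,0],[-1,0,0,0,0],[-1,0,0,0,0],[-1,0,0,0,0]]';python3 -m handwheel '[[-1,0,0,0.05,0],[-1,0,0,0,0],[-1,0,0,0,0]]'
```

```text
clock: 31.3
position: [0.4363, 0.2676, 0.0465]
tcp_rot: [[-1.0, -0.0, 0.0], [-0.0, 1.0, -0.0], [-0.0, -0.0, -1.0]]
ft_force: [-0.8, 0.4, -0.8]
opening: 0.334
grip_force: 30.0
clock: 31.6
position: [0.4362, 0.2676, 0.046]
tcp_rot: [[-1.0, -0.0, -0.0], [-0.0, 1.0, -0.0], [0.0, -0.0, -1.0]]
ft_force: [-0.2, 0.5, -0.6]
opening: 0.336
grip_force: 30.0
```

```bash
python3 -m handwheel '[[-1,0,0,0.05,0],[-1,0,0,0,0],[-1,0,0,0,0]]'
```

```text
clock: 31.9
position: [0.4363, 0.2677, 0.0459]
tcp_rot: [[-1.0, -0.0, 0.0], [-0.0, 1.0, 0.0], [-0.0, 0.0, -1.0]]
ft_force: [-2.9, -1.0, 8.2]
opening: 0.334
grip_force: 30.0
```

Contact. I release, rise and check.

```bash
python3 -m handwheel '[[-0.2,0,0,0,0],[-0.2,0,0,0,0],[0,0,0,0,0],[0.2,0,0,0,0],[0.4,0,0,0,0],[0.6,0,0,0,0],[0.8,0,0,0,0],[1,0,0,0,0],[1,0,0,0,0],[1,0,0,0,0]]';python3 -m handwheel '[[1,0,0,-0.5,0],[1,0,0,-1,0],[1,0,0,-2,0],[1,0,0,-3,0],[1,0,0,-3,0],[1,0,0,-3,0],[1,0,0,-3,0],[1,0,0,-3,0],[1,0,0,-2,0],[1,0,0,-1,0],[1,0,0,0,0],[1,0,0,0,0]]'; python3 -m handwheel '[[1,0,-1,0,0],[1,0,-2,0,0],[1,0,-3,0,0],[1,0,-3,0,0],[1,0,-3,0,0],[1,0,-3,0,0],[1,0,-3,0,0],[1,0,-2,0,0],[1,0,-1,0,0],[1,0,0,0,0],[1,0,0,0,0]]'; python3 - <<'E'
from h import *
shot("side","s5")
E
```

```text
clock: 32.9
position: [0.4362, 0.2676, 0.0455]
tcp_rot: [[-1.0, -0.0, 0.0], [-0.0, 1.0, -0.0], [-0.0, -0.0, -1.0]]
ft_force: [0.3, -1.4, 0.2]
opening: 0.996
grip_force: 0.0
clock: 34.1
position: [0.4359, 0.2675, 0.2598]
tcp_rot: [[-1.0, -0.0, -0.001], [-0.0, 1.0, -0.001], [0.001, -0.001, -1.0]]
ft_force: [-0.8, -0.3, -0.3]
opening: 0.995
grip_force: 0.0
clock: 35.2
position: [0.4361, 0.0583, 0.2602]
tcp_rot: [[-1.0, -0.001, -0.0], [-0.001, 1.0, -0.0], [0.0, -0.0, -1.0]]
ft_force: [-0.1, -0.3, -0.3]
opening: 1.003
grip_force: 0.0
```

View pics/s5.png

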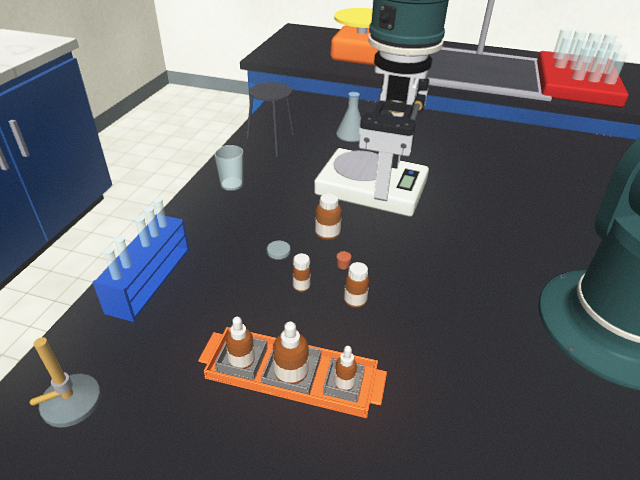

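All three droppers stand upright in their own holders at (240,345), (291,355) and (346,370). The screw-caps at (328,217), (301,272) and (357,285) are untouched.

```bash
python3 -c "
from rig import robot
print(robot.close_job())"
```

```text
the job is handed in; nothing more can be done
None
```

The large, medium and small dropper bottles stand upright in their matching holders, the screw-cap bottles were not moved, and the job was handed in at about 35 s on the robot's clock.

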